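Tuck a test strip under the lap in a bonding jig

ROBOT

A 6-joint arm with a two-finger parallel gripper is mounted at the origin on a cart in front of the work surface, level with it; the furniture and walls round the work are solid. World frame = base frame: x ahead of the robot, y to its left, z up, the work surface at z = 0. Lengths are in mm, angles in rad, forces in N, time in s.
With the tool pointing down it reaches from about 300 to 775 mm from the base axis. Payload 14.6 kg.
Tool frame: the origin (TCP) lies at the very end of the fingers, on their centre line; the grasp point (between the pads) lies 19 mm behind it; z points along the fingers, y is the line along which they close (so a half turn about z gives the same grasp; the last joint's range is limited). The gripper opens to 94 mm and grips with 3 to 60 N. Pads are 16 mm wide; open, the fingers measure 119 mm over their backs; the gripper's body (75 mm by 177 mm) begins 78 mm behind the grasp point.
Start: joints at [-1.402, 0.3, 1.521, -0, 1.321, -0.067], TCP at [128.485, -534.772, 205.446] pointing down, gripper open.
Joint ranges: [-3.03, 3.03], [-0.79, 2.21], [0.23, 2.52], [-1.04, 4.18], [0, 3.07], [-2.55, 2.55]. Speed limits (rad/s): [2.22, 2.22, 2.57, 3.14, 3.14, 3.14].

INTERFACE

Orientations are given as [roll, pitch, yaw] about the fixed x, y, z axes, in that order (R = Rz(yaw) Ry(pitch) Rx(roll)).
In Python, from cell import manip, eyes, ticket gives the robot as it stands. The module is installed in compiled form; this text tells all that it offers.
- The arm moves only by the tool arm_command, never from a script. Its argument "plan" is a list of rows, each a list of 5 numbers: the opening, from -1 (shut) to 1 (fully open), then the shift along the tool's x, y, z in m, then the turn about the tool's z in rad. In form: [[jaw, dx, dy, dz, roll], ...]. A call has 1 to 20 rows; each row shifts and turns the commanded pose from where the row before left it, along the tool's axes as they then stand; what a row does not reach is not made up. A row lasts 1/8 s, in which the tool goes at most 62.5 mm and 10.7 degrees, less where a joint would pass 70% of its speed; a pose out of reach is approached as far as the arm can. A call is refused whole if a number of a shift passes 0.0625 or a number of a turn 0.188, either way. A call with a gripper value outside its range is refused whole. The fingers move at their own pace and stop on an object; "newtons" is the grip in N (left out, the last holds). Time passes only in rows, so rows that do not move let the fingers close. It gives the time, the measured TCP pose, the force, the opening and the grip force at its end, in the units of the state.
- manip.read_state(): the state, without advancing time (a new reading comes with each control period).
- eyes.camera(name): name is "scene" or "top"; returns a dict with "img" (384x512x3 uint8, blue, green, red), "z_map" (384x512 float32, mm along the optical axis (not along the pixel's ray), 0 where there is no reading), "fx", "fy", "cx", "cy" (pixels), "dist" ([k1, k2, p1, p2, k3] as OpenCV has them; the pictures are not rectified), "eye" and "orientation" of the camera in the world. Camera axes: x right, y down, z forward; pixel columns grow to the right and rows downward; lengths in mm; the calibration is good to about 2 mm. A picture is of the moment at which its call begins.
- ticket.sign_off(): hands the job in; it is judged then, once.
The state is a dict: "clock": time; "joints": joint angles; "qd": joint speeds; "effort": joint torques, N m; "eef_pos": TCP position; "eef_rot": TCP orientation; "wrist_force": force on the tool from outside, world axes, zero at the start; "moment": the same for the moment, N m; "finger_gap": finger opening in mm; "finger_force": force on a finger pad.
Only numpy, scipy, OpenCV 4.12 (cv2) and the standard library are available. Lean on these libraries where they do the work, as an engineer would, in place of code of your own. Each camera call takes 0.05 s, during which the arm holds its last target. There are 200 camera calls.

TASK

Dry-fit the lap-shear specimen in the bonding jig: first swing the red handle of the toggle clamp over until it locks by itself onto the aluminium strip lying in the jig, and let go of it. Then pick up the loose green glass-fibre strip by its thick end, slide its thin end flat along the jig's bed and under the overhanging end of the aluminium strip until it butts against the shoulder, without lifting or shifting the aluminium strip. Finish while still holding the green strip pressed flat down on the bed, so that the bond gap can be gauged, and leave the bottles and the timer where they are.

Things in the scene. Friction and masses are not known exactly. Their poses are not given: they have to be found in the camera images.
- jig: Bonding jig fixed to the worktop: dark blue base plate 86 x 260 x 8 mm with black blocks, steel clamp on its far side. Origin on the underside, below the middle of the shoulder (the upright step face, y=0); z up, y from the bed towards the raised step, x towards the clamp's side. (x, y, z) in mm below are in this frame. Step top z=20; beside the bed lies only the plate, top z=8, out to y=-132
- shoulder (a point): Foot of the shoulder, jig (0, 0, 14): where the green strip's thin edge comes to rest. The aluminium strip overhangs it to y=-15, leaving a pocket 6 mm high and 15 mm deep. Two guide cheeks, top z=17, flank the bed from y=-45 to 0, 33 mm apart; from y=-45 to -59 they flare to about 38 mm
- bed: Dark steel bed bar of the jig, 24 mm wide, from y=-118 to 0, on which the green strip is pressed; origin at jig (0, 0, 8), its top 6 mm above that (z=14)
- upper_strip: Loose aluminium strip 30 x 120 x 4 mm, already lying on the step between low cheeks; origin at the centre of its underside, jig (0, 45, 20); y along its length, away from the lap
- upper_lap (a point): Middle of the lower edge of the aluminium strip's overhanging end; jig (0, -15, 20)
- lower_strip: Loose green glass-fibre strip 30 x 120 x 4 mm, about 40 g, flat on the worktop; a tab 40 mm long and as wide as the strip makes one end 9 mm thick. Origin at the centre of the underside, z up, y along its length towards the thin end
- lower_edge (a point): Middle of the lower edge of the green strip's thin end (60 mm along its +y)
- lower_tab (a point): Grip point: middle of the green strip's thick end, 4.5 mm above its underside, 40 mm along its -y; grip across the 30 mm width
- clamp_arm (a joint): Swing of the clamp arm (rad): 0 open as at the start, about 0.83 closed and locked. While it closes, point handle_grip runs, in jig (x, z) and with the handle's rise above +x in degrees, through (87, 150) 93, (105, 150) 79, (120, 145) 66, (131, 135) 55, (140, 122) 44, (149, 102) 30, (153, 88) 20, (156, 72) 11: nearly an arc of radius 65 about (91, 85)
- clamp_foot: Black rubber foot on the clamp arm's tip, 17 mm wide, sprung; comes down on the aluminium strip at jig (0, 45) and presses with about 15 N when locked. Origin at the middle of its underside
- handle_grip (a point): Middle of the red grip, a rod 15 mm thick reaching 33 mm towards the free end and 40 mm back, of a toggle clamp working in the jig's plane y=45. Open, it stands upright, the raised clamp arm 45 mm to its -x side (top z=105). Pushed along +x, then down, with up to about 10 N it closes, passes dead centre near the end, stops, and stays shut
- timer: White digital timer 62 x 62 x 16 mm, bystander; origin at the centre of its underside
- hdpe_bottle: White plastic reagent bottle, 64 mm wide, 131 mm tall, bystander; origin at the centre of its underside
- dropper_bottle: Amber bottle with a black cap, 35 mm wide, 81 mm tall, bystander; origin at the centre of its underside
Mind the look-alikes: they are no part of the job. Of the things like the upper_strip, leave any that is brown; of the rest the smaller one is meant.

How it is judged:
By the outcome, as a careful person would: the job done as asked, in the order asked, and still so for the second after the job is handed in, while the arm keeps its last pose, push and grip.
It also fails if it takes over 58 s, if anything falls off the work surface, if the arm or the gripper's body presses on something with over 40 N, if the wrist force passes 120 N, or if a joint passes its speed limit or range.

## Working session

There is one attempt and no reset: what is moved stays moved. The work goes in short steps, Python scripts to look and compute and a tool call to move; the robot and the scene stay as the last step left them, time stands still between calls to the robot, and variables do not carry over. Pictures are saved under pics/ and viewed, at most 10 in all, crops included, and the job is handed in when it is done.

Besides the shell and the picture viewer there is one more tool, called by a JSON object that holds its "name" and its "arguments", one argument or row to a line. arm_command: Moves the arm, as the interface text tells. Its arguments: {"type":"object","properties":{"plan":{"type":"array"},"newtons":{"type":"number"}},"required":["plan"]}

```bash
mkdir -p pics; cat > h.py <<'E'
import numpy as np, cv2
from scipy.spatial.transform import Rotation as R
from cell import manip, eyes, ticket
def cam(n):
    c=eyes.camera(n); return c
def Rc(c):
    o=np.array(c["orientation"],float)
    return o if o.shape==(3,3) else R.from_euler('xyz',o).as_matrix()
def ray(c,uv):
    K=np.array([[c["fx"],0,c["cx"]],[0,c["fy"],c["cy"]],[0,0,1]])
    p=cv2.undistortPoints(np.array(uv,float).reshape(-1,1,2),K,np.array(c["dist"],float)).reshape(-1,2)
    return np.c_[p,np.ones(len(p))]
def onplane(c,uv,z):
    d=ray(c,uv)@Rc(c).T; e=np.array(c["eye"],float)
    return e+d*((z-e[2])/d[:,2])[:,None]
def bydepth(c,uv):
    uv=np.array(uv).reshape(-1,2); z=np.array([c["z_map"][int(v),int(u)] for u,v in uv])
    return np.array(c["eye"])+(ray(c,uv)*z[:,None])@Rc(c).T
def cloud(c):
    v,u=np.mgrid[0:384,0:512]; uv=np.c_[u.ravel(),v.ravel()].astype(float)
    P=np.array(c["eye"])+(ray(c,uv)*c["z_map"].ravel()[:,None])@Rc(c).T
    return P.reshape(384,512,3)
E
python3 - <<'E'
from h import *
for n in("scene","top"):
    c=cam(n); cv2.imwrite(f"pics/{n}0.png",cv2.resize(c["img"],(800,600)))
    print(n,c["eye"],c["orientation"],c["fx"],c["cx"],c["dist"],(c["z_map"]>0).mean())
print(manip.read_state())
E
```

```text
scene [-504.31538613  935.40223189  948.65908768] [-2.1204519  -0.01011512 -2.23062559] 462.9153100076772 256.7423979354944 [-0.05509033  0.          0.          0.          0.        ] 0.9942728678385416
top [ 438.9165499    97.2237553  1475.51832134] [-3.05754697  0.00474593 -1.56672054] 444.7238066115654 247.07781127066795 [-0.14780103  0.          0.          0.          0.        ] 0.9958852132161459
{'clock': 0.1, 'joints': array([-1.40159473e+00,  3.00415500e-01,  1.52152317e+00, -1.83125053e-05,
        1.32068741e+00, -6.66230318e-02]), 'qd': array([-4.98864135e-04, -6.28837829e-04,  8.74892001e-04, -2.96606052e-04,
        3.69824807e-04,  8.43539393e-05]), 'effort': array([ 2.09831669e-03, -5.32641041e+01, -3.53282082e+01,  7.10053300e-02,
        2.34618987e-02, -5.59415400e-05]), 'eef_pos': array([ 128.44519571, -534.54987637,  204.94132399]), 'eef_rot': array([-3.14056034e+00, -5.11002981e-05,  2.35829141e-01]), 'wrist_force': array([-0.41840001, -0.61298497,  0.45638002]), 'moment': array([ 0.03742028, -0.02037016,  0.08597712]), 'finger_force': 0.0, 'finger_gap': 93.84973221376119}
```

View pics/scene0.png

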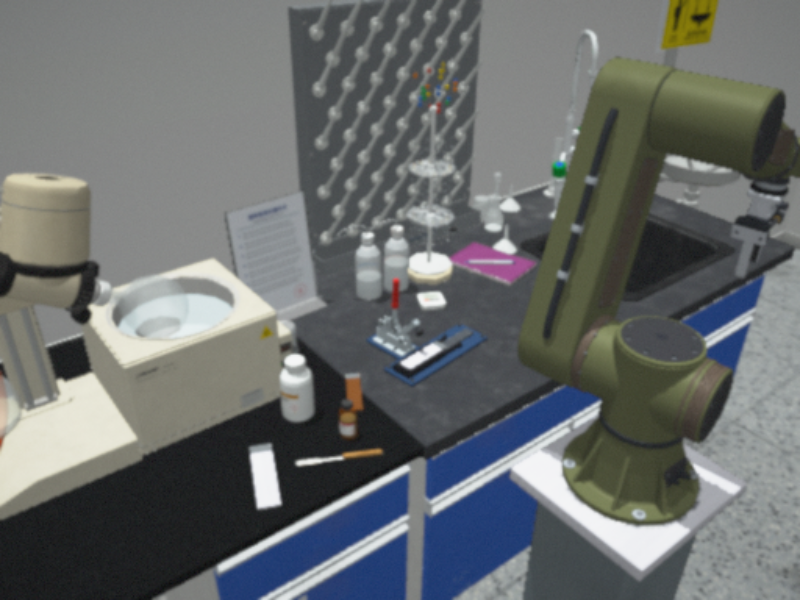

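View pics/top0.png

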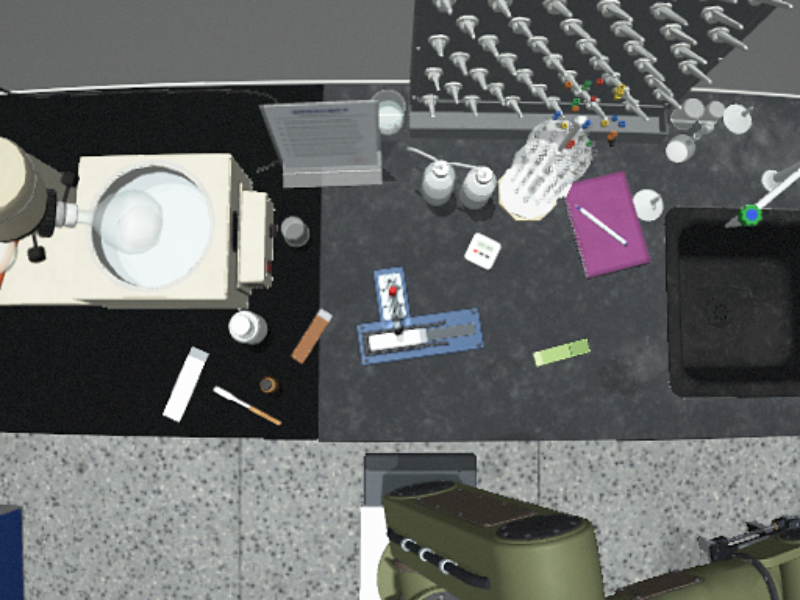

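The scene view shows the jig with its red handle at about (395,292). The top view shows the jig at (420,337), the handle at (393,291), and the green strip at (562,352) with its darker tab towards the right (-y). The jig's bed is also on the right.

```bash
python3 - <<'E'
from h import *
c=cam("top"); S=6
im=cv2.resize(c["img"],None,fx=S,fy=S,interpolation=cv2.INTER_CUBIC)
hsv=cv2.cvtColor(im,cv2.COLOR_BGR2HSV)
def up(p): return (np.array(p,float)+.5)/S-.5
def sel(lo,hi,box):
    m=cv2.inRange(hsv,lo,hi); k=np.zeros_like(m); x0,y0,x1,y1=[int(b*.64*S) for b in box]
    k[y0:y1,x0:x1]=m[y0:y1,x0:x1]; return k
g=sel((30,70,70),(50,255,255),(515,325,610,375))
cs,_=cv2.findContours(g,0,2); k=max(cs,key=cv2.contourArea)
P=onplane(c,up(k.reshape(-1,2)),4)[:,:2]
r=cv2.minAreaRect(P.astype(np.float32)); print("green",r,cv2.boxPoints(r).round(1).tolist())
# tab: heights and brightness along
C=cloud(c)
b=sel((100,90,40),(125,255,255),(340,250,500,380))
cs,_=cv2.findContours(b,0,2); k=max(cs,key=cv2.contourArea)
P=onplane(c,up(k.reshape(-1,2)),8)[:,:2]
print("blue bbox",P.min(0),P.max(0),cv2.contourArea(k))
# near long edge (min x side): lower hull
def edge(P,axis,sign,lo,hi):
    o=1-axis; q=P[(P[:,o]>lo)&(P[:,o]<hi)]; bins=np.floor(q[:,o]/4); pts=np.array([q[bins==i][np.argmin(sign*q[bins==i][:,axis])] for i in np.unique(bins)])
    f=np.polyfit(pts[:,o],pts[:,axis],1)
    for _ in range(4):
        e=abs(np.polyval(f,pts[:,o])-pts[:,axis]); f=np.polyfit(pts[e<max(1,1.5*np.median(e)),o],pts[e<max(1,1.5*np.median(e)),axis],1)
    return f,np.median(e)
y0,y1=P[:,1].min(),P[:,1].max(); 
print("near",edge(P,0,1,y0+15,y1-15)); print("far",edge(P,0,-1,y0+15,y0+130))
box=cv2.boxPoints(cv2.minAreaRect(P.astype(np.float32))); print(box.round(1).tolist())
q=P[P[:,0]<P[:,0].min()+105]
print("right end",edge(q,1,1,q[:,0].min()+35,q[:,0].min()+85)); print("left",edge(q,1,-1,q[:,0].min()+15,q[:,0].min()+70))
# white strip, red handle
w=sel((0,0,170),(180,60,255),(360,325,435,355)); cs,_=cv2.findContours(w,0,2); k=max(cs,key=cv2.contourArea)
P=onplane(c,up(k.reshape(-1,2)),24)[:,:2]; r=cv2.minAreaRect(P.astype(np.float32)); print("alu",r,cv2.boxPoints(r).round(1).tolist())
m=sel((0,120,80),(8,255,255),(370,270,410,310))|sel((172,120,80),(180,255,255),(370,270,410,310))
ys,xs=np.nonzero(m); print("red",onplane(c,up([[xs.mean(),ys.mean()]]),183), len(xs))
# depths
for nm,yy,xx in [("g",350,580),("g2",353,545)]:
    print(nm,bydepth(c,[[xx*.64,yy*.64]]).round(1))
x0,y0,x1,y1=int(340*.64),int(250*.64),int(610*.64),int(380*.64)
crop=c["img"][y0:y1,x0:x1]; cv2.imwrite("pics/crop1.png",cv2.resize(crop,None,fx=4.5,fy=4.5,interpolation=cv2.INTER_CUBIC)); print(crop.shape,x0,y0)
# scene red
s=cam("scene"); h2=cv2.cvtColor(s["img"],cv2.COLOR_BGR2HSV); m=(cv2.inRange(h2,(0,150,60),(6,255,255))|cv2.inRange(h2,(174,150,60),(180,255,255)))
m[:, :230]=0;m[:,280:]=0;m[:150]=0; m[225:]=0; ys,xs=np.nonzero(m); D=cloud(s)[ys,xs]; print("red3d",np.median(D,0),D.min(0),D.max(0),len(xs))
E
```

```text
green ((478.2030334472656, -276.6014404296875), (31.907188415527344, 106.52738952636719), 15.470945358276367) [[448.6000061035156, -229.5], [477.0, -332.20001220703125], [507.79998779296875, -323.70001220703125], [479.3999938964844, -221.0]]
blue bbox [ 449.30508363 -100.07348673] [658.9595737  167.38596671] 95169.5
near (array([-1.45358359e-01,  4.71161628e+02]), np.float64(0.46198959623751534))
far (array([-1.42947254e-01,  5.58190864e+02]), np.float64(0.7257361877623794))
[[447.70001220703125, 156.60000610351562], [484.70001220703125, -101.69999694824219], [680.7999877929688, -73.5999984741211], [643.7999877929688, 184.6999969482422]]
right end (array([ 1.33270455e-01, -1.65288934e+02]), np.float64(0.20253762406787246))
left (array([ 0.1487001 , 88.72853876]), np.float64(0.2299262346642621))
alu ((502.96826171875, 80.54666137695312), (32.649383544921875, 122.30921936035156), 8.35071086883545) [[477.8999938964844, 138.6999969482422], [495.70001220703125, 17.700000762939453], [528.0, 22.399999618530273], [510.20001220703125, 143.39999389648438]]
red [[585.92307186  92.77792205 183.        ]] 811
g [[ 480.  -308.9    9.2]]
g2 [[ 473.8 -233.8    5.7]]
(83, 173, 3) 217 160
red3d [585.84547251  96.5078835  147.42072449] [-504.31538613   88.36959709  114.5778725 ] [595.66906178 935.40223189 948.65908768] 61
```

View pics/crop1.png

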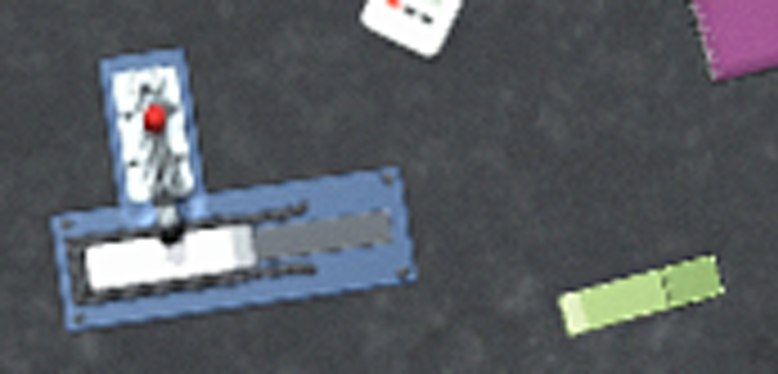

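{"name": "arm_command", "arguments": {
  "plan": [
    [-1,0,0,0,0.093],
    [-1,0.0285,-0.0308,0,0],
    [-1,0.0285,-0.0308,0,0],
    [-1,0.0285,-0.0308,0,0],
    [-1,0.0285,-0.0308,0,0],
    [-1,0.0285,-0.0308,0,0],
    [-1,0.0285,-0.0308,0,0],
    [-1,0.0285,-0.0308,0,0],
    [-1,0.0285,-0.0308,0,0],
    [-1,0.0285,-0.0308,0,0],
    [-1,0.0285,-0.0308,0,0],
    [-1,0.0285,-0.0308,0,0],
    [-1,0.0285,-0.0308,0,0],
    [-1,0.0285,-0.0308,0,0],
    [-1,0.0285,-0.0308,0,0],
    [-1,0.0285,-0.0308,0,0],
    [-1,0.0285,-0.0308,0,0],
    [-1,0.0285,-0.0308,0,0],
    [-1,0.0285,-0.0308,0,0]
  ],
  "newtons": 20
}}

```text
clock: 2.58
eef_pos: [558.0, 88.3, 205.3]
eef_rot: [3.142, 0.0, 0.143]
wrist_force: [-0.4, -1.2, 0.9]
finger_gap: 0.6
finger_force: 0.0
```

{"name": "arm_command", "arguments": {
  "plan": [
    [-1,0,0,0.025,0],
    [-1,0,0,0.02,0],
    [-1,0.01,0,0.004,0],
    [-1,0.01,0,0.003,0],
    [-1,0.0075,0,0.002,0],
    [-1,0.0075,0,0,0],
    [-1,0.0075,0,0.001,0],
    [-1,0.0075,0,0.002,0]
  ]
}}

```text
clock: 3.58
eef_pos: [607.4, 94.2, 148.5]
eef_rot: [3.142, -0.0, 0.143]
wrist_force: [-1.2, -0.2, 0.4]
finger_gap: 0.5
finger_force: 0.1
```

{"name": "arm_command", "arguments": {
  "plan": [
    [-1,0.006,0,0.0045,0],
    [-1,0.0057,0,0.0043,0],
    [-1,0.005,0,0.006,0],
    [-1,0.005,0,0.006,0],
    [-1,0.004,0,0.007,0],
    [-1,0.0035,0,0.006,0]
  ]
}}

```text
clock: 4.32
eef_pos: [635.9, 98.3, 114.1]
eef_rot: [-3.142, 0.0, 0.143]
wrist_force: [-2.0, 0.3, 1.0]
finger_gap: 0.4
finger_force: 0.7
```

```bash
python3 - <<'E'
from h import *
c=cam("scene"); cv2.imwrite("pics/s1.png",cv2.resize(c["img"][120:260,180:340],(800,700))[:600]); print(manip.read_state()["wrist_force"],manip.read_state()["eef_pos"])
E
```

```text
[ 0.64878452 -0.6060601   0.13052344] [635.86401243  98.28061724 113.32305959]
```

View pics/s1.png

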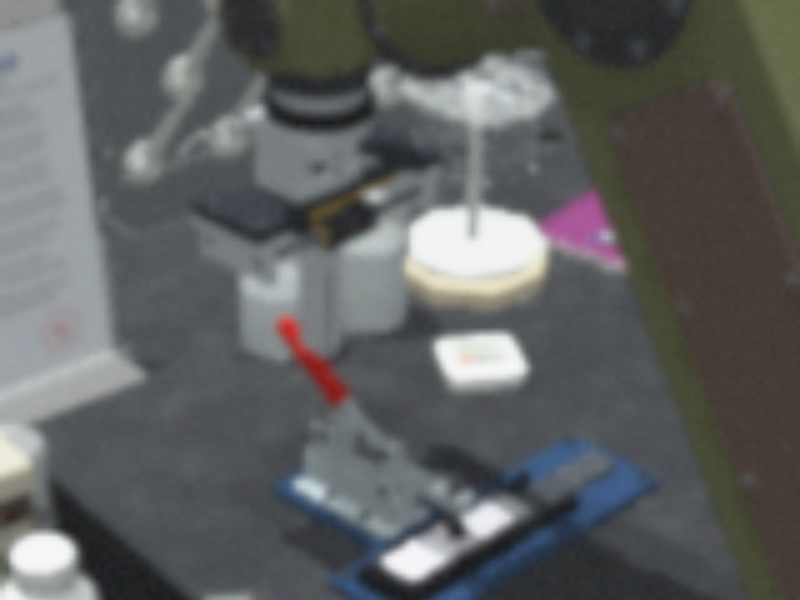

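The handle at (315,360) is tilted to about 40° and the fingers are on it, so it is following the push. I'll carry on along the arc.

{"name": "arm_command", "arguments": {
  "plan": [
    [-1,0.0035,0,0.006,0],
    [-1,0.0025,0,0.0065,0],
    [-1,0.0025,0,0.0065,0],
    [-1,0.002,0,0.0065,0],
    [-1,0.0015,0,0.006,0],
    [-1,0.001,0,0.004,0]
  ]
}}

```text
clock: 5.12
eef_pos: [648.6, 100.1, 78.7]
eef_rot: [-3.142, 0.0, 0.143]
wrist_force: [-1.0, -0.8, 2.4]
finger_gap: 0.2
finger_force: 1.5
```

{"name": "arm_command", "arguments": {
  "plan": [
    [-1,0,0,0.002,0],
    [-1,0,0,0.002,0],
    [-1,0,0,0.001,0]
  ]
}}

```text
clock: 5.5
eef_pos: [649.3, 100.2, 76.4]
eef_rot: [3.141, -0.002, 0.143]
wrist_force: [-7.8, -2.0, 19.4]
finger_gap: 0.6
finger_force: 9.8
```

{"name": "arm_command", "arguments": {
  "plan": [
    [-1,0,0,0.001,0],
    [-1,0,0,0,0],
    [-1,-0.005,0,-0.02,0],
    [-1,-0.03,0,-0.05,0],
    [-1,-0.05,0.02,-0.03,0]
  ]
}}

```text
clock: 6.12
eef_pos: [567.1, 68.6, 175.4]
eef_rot: [3.141, -0.003, 0.144]
wrist_force: [0.3, -0.8, -0.2]
finger_gap: 0.2
finger_force: 0.0
```

```bash
python3 - <<'E'
from h import *
s=manip.read_state(); print(s["wrist_force"],s["eef_pos"])
c=cam("scene"); cv2.imwrite("pics/s2.png",cv2.resize(c["img"][120:260,180:340],(800,700))[100:])
E
```

```text
[ 0.27414848 -0.79594968 -0.24948442] [567.12707892  68.589461   175.42100013]
```

View pics/s2.png

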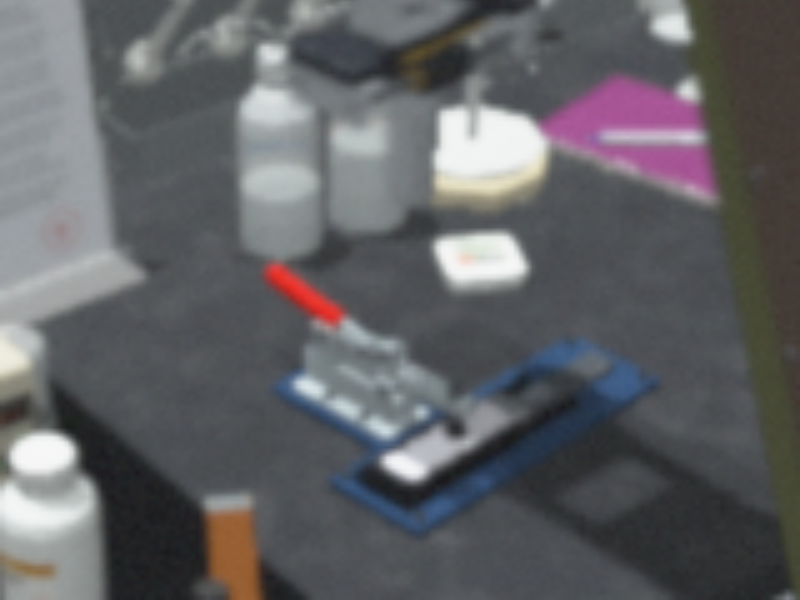

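The handle at (305,295) stays down, and the aluminium strip and rubber foot at (458,425) look in place. I'll check the handle's angle in numbers while preparing the grasp.

```bash
cat >> h.py <<'E'
A=np.deg2rad(8.2); JO=np.array([509.6,35.5]); JX=np.array([np.cos(A),np.sin(A)]); JY=np.array([-np.sin(A),np.cos(A)])
def jig(P): P=np.atleast_2d(P); d=P[:,:2]-JO; return np.c_[d@JX,d@JY,P[:,2]]
E
python3 - <<'E'
from h import *
s=cam("scene"); h2=cv2.cvtColor(s["img"],cv2.COLOR_BGR2HSV); m=(cv2.inRange(h2,(0,170,60),(6,255,255))|cv2.inRange(h2,(174,170,60),(180,255,255)))
ys,xs=np.nonzero(m); k=(xs>220)&(xs<260)&(ys>170)&(ys<220); ys,xs=ys[k],xs[k]
D=jig(cloud(s)[ys,xs]); D=D[(D[:,0]>50)&(D[:,0]<220)&(D[:,2]<200)]; print(len(D),np.median(D,0),D.min(0),D.max(0)); print(np.rad2deg(np.arctan(np.polyfit(D[:,0],D[:,2],1)[0])))
C=cloud(s); J=jig(C.reshape(-1,3)); 
E
```

```text
53 [148.7019694   49.44349366  78.2117288 ] [115.11695934  42.73152107  69.79707468] [180.2705707   55.914345    89.07047284]
9.314595500080552
```

{"name": "arm_command", "arguments": {
  "plan": [
    [1,0,0,0,-0.17],
    [1,0,0,0,-0.17],
    [1,0,0,0,-0.17],
    [1,0,0,0,-0.17],
    [1,0,0,0,-0.17],
    [1,0,0,0,-0.17],
    [1,0,0,0,-0.17],
    [1,0,0,0,-0.17],
    [1,0,0,0,-0.17],
    [1,0,0,0,-0.167],
    [1,-0.034,-0.0177,0,0],
    [1,-0.034,-0.0177,0,0],
    [1,-0.034,-0.0177,0,0],
    [1,-0.034,-0.0177,0,0],
    [1,-0.034,-0.0177,0,0],
    [1,-0.034,-0.0177,0,0],
    [1,-0.034,-0.0177,0,0],
    [1,-0.034,-0.0177,0,0],
    [1,-0.034,-0.0177,0,0],
    [1,-0.034,-0.0177,0,0]
  ],
  "newtons": 30
}}

```text
clock: 8.72
eef_pos: [487.0, -307.8, 172.9]
eef_rot: [-3.142, -0.0, 1.84]
wrist_force: [0.4, -0.1, 0.3]
finger_gap: 94.0
finger_force: 0.0
```

{"name": "arm_command", "arguments": {
  "plan": [
    [1,0,0,0.04,0],
    [1,0,0,0.05,0],
    [1,0,0,0.05,0],
    [1,0,0,0.022,0],
    [1,0,0,0.004,0],
    [1,0,0,0,0]
  ]
}}

```text
clock: 9.48
eef_pos: [487.6, -306.8, 7.8]
eef_rot: [3.141, 0.001, 1.84]
wrist_force: [-0.2, -0.6, 0.4]
finger_gap: 94.1
finger_force: 0.0
```

{"name": "arm_command", "arguments": {
  "plan": [
    [1,0,0,0.0055,0],
    [-1,0,0,0,0],
    [-1,0,0,0,0],
    [-1,0,0,0,0],
    [-1,0,0,0,0],
    [-1,0,0,0,0],
    [-1,0,0,0,0],
    [-1,0,0,0,0]
  ]
}}

```text
clock: 10.48
eef_pos: [487.1, -306.6, 1.6]
eef_rot: [3.142, 0.0, 1.84]
wrist_force: [-0.9, 0.3, 0.6]
finger_gap: 29.3
finger_force: 30.0
```

{"name": "arm_command", "arguments": {
  "plan": [
    [-1,0,0,-0.01,0],
    [-1,0,0,-0.02,0],
    [-1,0,0,-0.02,0.063],
    [-1,0,0,0,0.063],
    [-1,0.02,0.009,0,0],
    [-1,0.03,0.013,0,0],
    [-1,0.03,0.013,0,0],
    [-1,0.03,0.013,0,0],
    [-1,0.03,0.013,0,0],
    [-1,0.0235,0.01,0,0],
    [-1,0,0,0,0]
  ]
}}

```text
clock: 11.85
eef_pos: [534.2, -132.5, 51.8]
eef_rot: [-3.141, -0.0, 1.718]
wrist_force: [0.2, -0.8, 0.2]
finger_gap: 29.5
finger_force: 30.0
```

```bash
cat > g.py <<'E'
from h import *
import sys
zt=float(sys.argv[1]); S=6  # top height of thin part
st=manip.read_state(); print("tcp jig",jig(st["eef_pos"]).round(1),"yaw-jig-90 deg",np.rad2deg(st["eef_rot"][2]-A)-90, st["wrist_force"].round(1))
c=cam("top"); im=cv2.resize(c["img"],None,fx=S,fy=S,interpolation=cv2.INTER_CUBIC)
hsv=cv2.cvtColor(im,cv2.COLOR_BGR2HSV); m=cv2.inRange(hsv,(28,50,60),(50,255,255)); m[:int(170*S)]=0; m[int(245*S):]=0; m[:,:int(230*S)]=0; m[:,int(390*S):]=0
cs,_=cv2.findContours(m,0,2); k=max(cs,key=cv2.contourArea)
P=onplane(c,(k.reshape(-1,2)+.5)/S-.5,zt); J=jig(P)
r=cv2.minAreaRect(J[:,:2].astype(np.float32)); print("strip jig",np.round(r[0],1),np.round(r[1],1),r[2],"ymax",J[:,1].max().round(1),"ymin",J[:,1].min().round(1))
for s in(1,-1):
    y0=J[:,1].max(); b=np.arange(y0-45,y0-8,3); e=[(y,(s*J[abs(J[:,1]-y)<1.5,0]).max()*s) for y in b if (abs(J[:,1]-y)<1.5).any()]; e=np.array(e); f=np.polyfit(e[:,0]-y0,e[:,1],1); print("side",s,"x at edge",f[1].round(2),"slope deg",np.rad2deg(f[0]).round(2))
s=cam("scene"); cv2.imwrite(sys.argv[2],cv2.resize(s["img"][150:250,200:340],(798,570),interpolation=cv2.INTER_CUBIC))
x0,y0,x1,y1=217,160,390,243
cv2.imwrite(sys.argv[2].replace("s","t",1) if 0 else "pics/top_"+sys.argv[2][5:],cv2.resize(c["img"][y0:y1,x0:x1],None,fx=4.5,fy=4.5,interpolation=cv2.INTER_CUBIC))
E
python3 g.py 56 pics/s3.png
```

```text
tcp jig [[   0.4 -169.8   51.8]] yaw-jig-90 deg 0.210506602316471 [ 0.2 -0.8  0.2]
strip jig [  -5.9 -225.8] [158.9 136.7] 64.92495727539062 ymax -135.6 ymin -309.3
side 1 x at edge -20.23 slope deg -134.21
side -1 x at edge -80.59 slope deg -173.91
```

View pics/top_s3.png

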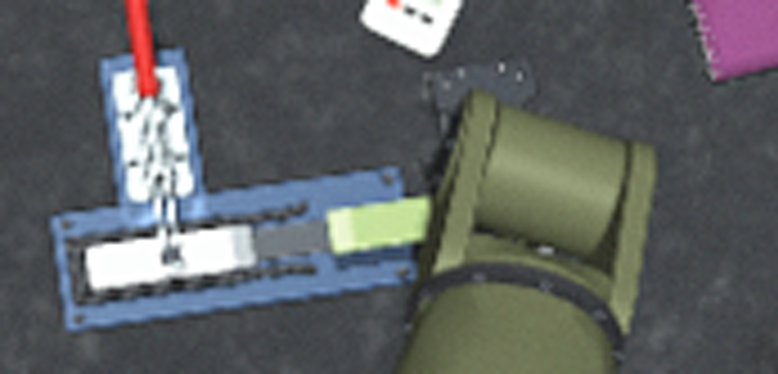

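The top crop shows the clamp closed. The strip's thin end is visible from (330,230) to (428,218), over the bed and roughly in line with it. My mask took in the arm, so I'll narrow it.

```bash
sed -i 's/(28,50,60),(50,255,255)/(28,40,140),(50,255,255)/; s/int(390\*S)/int(309*S)/' g.py; python3 g.py 54 pics/s3b.png
```

```text
tcp jig [[-1.000e-01 -1.716e+02  5.170e+01]] yaw-jig-90 deg 0.07786164533231954 [ 0.2  0.7 -0.3]
strip jig [   0.2 -100.9] [31.3 61.6] 0.2390027791261673 ymax -70.2 ymin -131.7
side 1 x at edge 6.73 slope deg -1.03
side -1 x at edge -10.59 slope deg -9.71
```

{"name": "arm_command", "arguments": {
  "plan": [
    [-1,0,0,0.015,0],
    [-1,0,0,0.012,0],
    [-1,0,0,0.006,0],
    [-1,0,0,0,0],
    [-1,0,0,0,0]
  ]
}}

```text
clock: 12.68
eef_pos: [534.2, -134.7, 18.9]
eef_rot: [3.141, 0.0, 1.714]
wrist_force: [-0.8, 0.1, -0.3]
finger_gap: 29.4
finger_force: 30.0
```

{"name": "arm_command", "arguments": {
  "plan": [
    [-1,0,0,0.0015,0],
    [-1,0,0,0.0005,0],
    [-1,0,0,0,0]
  ]
}}

```text
clock: 13.05
eef_pos: [534.0, -134.6, 16.7]
eef_rot: [3.142, -0.0, 1.714]
wrist_force: [0.1, 0.6, -0.8]
finger_gap: 29.5
finger_force: 30.0
```

{"name": "arm_command", "arguments": {
  "plan": [
    [-1,0,0,0.0005,0],
    [-1,0,0,0.0005,0],
    [-1,0,0,0,0]
  ]
}}

```text
clock: 13.42
eef_pos: [534.1, -134.6, 15.6]
eef_rot: [3.142, -0.0, 1.714]
wrist_force: [-1.2, -0.4, -0.2]
finger_gap: 29.8
finger_force: 30.0
```

{"name": "arm_command", "arguments": {
  "plan": [
    [-1,0,0,0.0005,0],
    [-1,0,0,0,0],
    [-1,0,0,0,0]
  ]
}}

```text
clock: 13.8
eef_pos: [534.1, -134.7, 15.2]
eef_rot: [3.141, 0.0, 1.714]
wrist_force: [0.3, 0.5, 1.2]
finger_gap: 29.5
finger_force: 30.0
```

{"name": "arm_command", "arguments": {
  "plan": [
    [-1,0.005,0,0,0],
    [-1,0.006,0,0,0],
    [-1,0.006,0,0,0],
    [-1,0.006,0,0,0],
    [-1,0.005,0,0,0]
  ]
}}

```text
clock: 14.42
eef_pos: [530.1, -106.6, 15.3]
eef_rot: [3.141, 0.0, 1.714]
wrist_force: [0.2, -1.7, 4.7]
finger_gap: 30.1
finger_force: 30.0
```

```bash
python3 g.py 18 pics/s4.png
```

```text
tcp jig [[ 1.000e-01 -1.435e+02  1.530e+01]] yaw-jig-90 deg 0.006063096373736698 [ 0.2 -1.7  4.7]
strip jig [ -0.3 -77.2] [68.6 31.6] 89.84545135498047 ymax -42.9 ymin -111.6
side 1 x at edge 18.39 slope deg 22.38
side -1 x at edge -7.72 slope deg -3.13
```

View pics/s4.png

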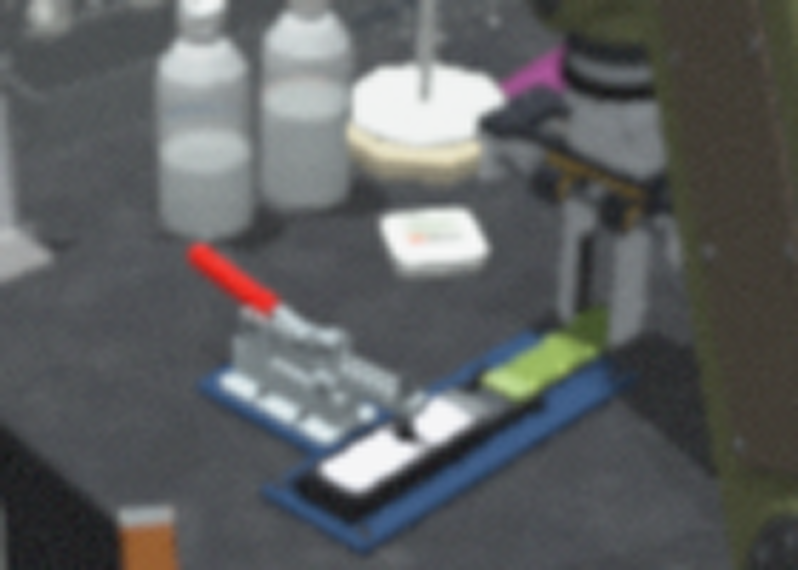

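The strip lies flat on the bed, with its thin end at about (490,380) entering the cheeks and centred. Downforce is about 5 N. I'll keep sliding.

{"name": "arm_command", "arguments": {
  "plan": [
    [-1,0.005,0,0,0],
    [-1,0.006,0,0,0],
    [-1,0.006,0,0,0],
    [-1,0.005,0,0,0],
    [-1,0.003,0,0,0],
    [-1,0,0,0,0]
  ]
}}

```text
clock: 15.28
eef_pos: [526.8, -82.0, 15.6]
eef_rot: [3.141, 0.0, 1.714]
wrist_force: [0.8, -1.0, 7.1]
finger_gap: 30.0
finger_force: 30.0
```

{"name": "arm_command", "arguments": {
  "plan": [
    [-1,0.004,0,0,0],
    [-1,0.004,0,0,0],
    [-1,0.003,0,0,0],
    [-1,0,0,0,0]
  ]
}}

```text
clock: 15.78
eef_pos: [525.3, -71.1, 15.6]
eef_rot: [3.141, 0.0, 1.714]
wrist_force: [0.2, -0.8, 7.7]
finger_gap: 29.5
finger_force: 30.0
```

{"name": "arm_command", "arguments": {
  "plan": [
    [-1,0.002,0,0,0],
    [-1,0.002,0,0,0],
    [-1,0.001,0,0,0],
    [-1,0,0,0,0]
  ]
}}

```text
clock: 16.27
eef_pos: [524.6, -66.5, 15.6]
eef_rot: [3.141, 0.001, 1.714]
wrist_force: [-0.1, -2.3, 6.7]
finger_gap: 29.6
finger_force: 30.0
```

{"name": "arm_command", "arguments": {
  "plan": [
    [-1,0.001,0,0,0],
    [-1,0.001,0,0,0],
    [-1,0,0,0,0]
  ]
}}

```text
clock: 16.65
eef_pos: [524.3, -64.5, 15.6]
eef_rot: [3.141, 0.001, 1.714]
wrist_force: [0.7, -3.2, 7.7]
finger_gap: 29.3
finger_force: 30.0
```

{"name": "arm_command", "arguments": {
  "plan": [
    [-1,0.001,0,0,0],
    [-1,0,0,0,0],
    [-1,0,0,0,0]
  ]
}}

```text
clock: 17.02
eef_pos: [524.2, -63.5, 15.6]
eef_rot: [3.141, 0.001, 1.714]
wrist_force: [0.9, -2.7, 7.4]
finger_gap: 29.7
finger_force: 30.0
```

{"name": "arm_command", "arguments": {
  "plan": [
    [-1,0.001,0,0,0],
    [-1,0,0,0,0],
    [-1,0,0,0,0]
  ]
}}

```text
clock: 17.4
eef_pos: [524.1, -63.1, 15.6]
eef_rot: [3.14, 0.002, 1.714]
wrist_force: [1.0, -8.1, 6.0]
finger_gap: 29.3
finger_force: 30.0
```

{"name": "arm_command", "arguments": {
  "plan": [
    [-1,0.0005,0,0.0005,0],
    [-1,0,0,0,0],
    [-1,0,0,0,0]
  ]
}}

```text
clock: 17.77
eef_pos: [524.2, -63.1, 15.6]
eef_rot: [3.14, 0.002, 1.714]
wrist_force: [-1.6, -12.2, 12.7]
finger_gap: 29.0
finger_force: 30.0
```

```bash
python3 g.py 18 pics/s5.png; python3 - <<'E'
from h import *
s=manip.read_state(); print(s["wrist_force"],s["moment"],jig(s["eef_pos"]))
c=cam("top"); S=6; im=cv2.resize(c["img"],None,fx=S,fy=S,interpolation=cv2.INTER_CUBIC); m=cv2.inRange(cv2.cvtColor(im,cv2.COLOR_BGR2HSV),(0,0,170),(180,60,255))
k=np.zeros_like(m); x0,y0,x1,y1=[int(b*.64*S) for b in (360,325,435,355)]; k[y0:y1,x0:x1]=m[y0:y1,x0:x1]
cs,_=cv2.findContours(k,0,2); q=max(cs,key=cv2.contourArea); P=jig(onplane(c,(q.reshape(-1,2)+.5)/S-.5,24)); print(cv2.minAreaRect(P[:,:2].astype(np.float32)))
E
```

```text
tcp jig [[  0.3 -99.7  15.6]] yaw-jig-90 deg -0.0076819554935241285 [ -1.6 -12.2  12.7]
strip jig [  0.6 -36.8] [43.5 32.3] 89.11727905273438 ymax -15.2 ymin -58.8
side 1 x at edge 15.12 slope deg 3.92
side -1 x at edge -2.86 slope deg 10.32
[ -1.82967219 -10.42840765  11.84160011] [-2.23046899  0.27259754  0.0474107 ] [[  0.30512335 -99.6541723   15.58663015]]
((3.118284225463867, 44.91059875488281), (39.26630783081055, 123.57273864746094), 0.2289758324623108)
```

View pics/s5.png

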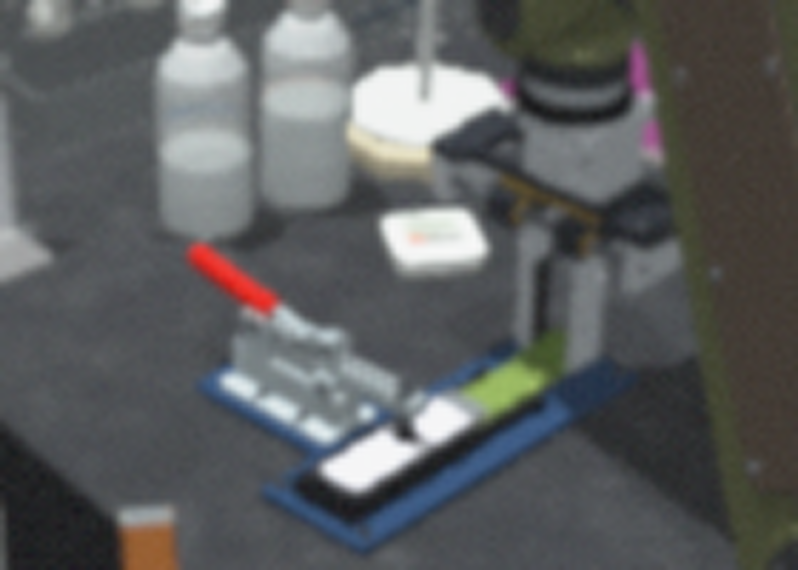

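View pics/top_s5.png

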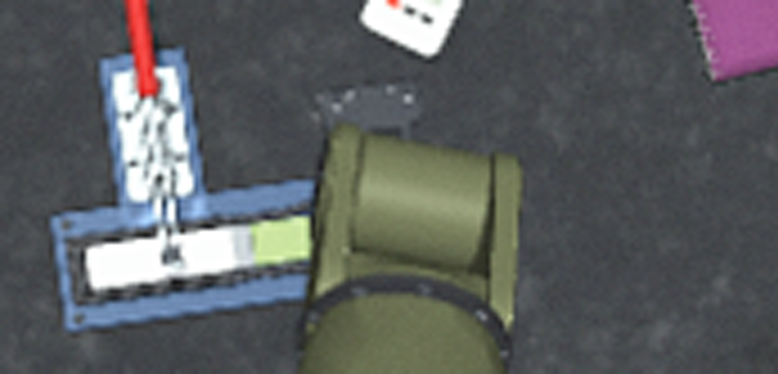

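The green strip now runs under the aluminium strip's overhang at (470,400). The aluminium's length centre is unchanged (y = 44.9 against 45). By the measured 101 mm from grip to edge, the thin edge is at y≈0, with contact forces of about 11 N against the shoulder and 12 N down.

```bash
python3 -c "
from cell import ticket
print(ticket.sign_off())"
```

```text
the job is handed in; nothing more can be done
None
```

I handed the job in: the clamp is locked on the aluminium strip, and the green strip is butted against the shoulder and held pressed on the bed (about 12 N down); the aluminium's length position is unchanged, and I did not touch the bottles or timer.

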